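# Press a segmented wooden ring flat by tightening four knobs crisscross

### The job

Clamp the wooden ring in the round bench press by turning its four square knobs clockwise, crisscross and in two rounds so that the plate comes down level. First make each knob just snug, beginning with the red one, then the black one opposite it, then the two others; then go round again in the same crisscross order and make each one tight, feeling the torque and crushing nothing. Finish with all four tight and let go, and leave the mallet, the bottle and the wood block where they are.

Things in the scene. Friction and masses are not known exactly. Their poses are not given: they have to be found in the camera images.
- press: Round bench press fixed to the bench: plywood base 244 mm across, 20 mm thick, ring of wooden segments, four blue brackets (tops 107 mm above the bench). Origin: centre of the base's underside; z up. Knob axes lie 72 mm from it: knob0 (red) along its +x, knob1 along +y, knob2 along -x, knob3 along -y. It may stand turned any way round.
- plate: Aluminium pressing plate, 172 mm across, 8 mm thick, on the ring under the brackets. Origin: centre of its underside, 63 mm above the bench; z is its normal. It tips a little under one-sided load (20 N from one knob alone: 0.004 rad). Pressure of one foot: snug = 4 to 17 N, tight = 20 to 40 N, above 46 N the ring is crushed. Tightening one knob shifts the others' pressure by a few N.
- knob0: Red knob, the first to turn: a square block 26 x 26 mm, 24 mm tall, on a 10 mm stem over a brass collar. Origin: centre of the block on its vertical turning axis, 145 to 148 mm above the bench; x and y square to its side faces, z up. 16 mm are free below the block. Clockwise from above tightens; the block keeps its height while the screw drives a rubber foot down onto the plate, 4 mm per rad.
- knob2: Black knob opposite the red one, the second to turn; same shape and screw. On all four the block drives its screw through a torsion spring of 0.6 N m per rad: it winds up ahead of the screw (this pose follows the screw) and springs back when let go; the screw stays put. Which way a block points says nothing of how slack it is: its foot has 0.3 to 3.0 mm of unknown air to cross, to be felt.
- knob1: Black knob, one of the last pair (either may go first); same shape and screw. On all four the thread rubs with a steady 0.17 N m and the turning torque rises by 0.004 N m per N of foot pressure: snug = 0.21 N m (10 N), tight = 0.28 N m (28 N). Holding still, it may read 0.01 to 0.03 less. Each round takes some 0.5 to 1.7 rad of the block; past first touch torque grows about 0.16 N m per rad.
- knob3: Black knob, the other of the last pair; same shape, screw and torques as the others.
- mallet_mid (a point): Mallet 240 mm long lying on the bench, a bystander; the point lies on its handle, 10 mm above the bench.
- bottle_mid (a point): White bottle with an orange cap, 54 mm across and 120 mm tall, a bystander; the point is its centre.
- offcut_mid (a point): Wooden block 120 x 50 x 35 mm, a bystander; the point is its centre.

How it is judged:
On the way, in this order (a step that is already met when the one before it is completed fails the run):
1. the red knob is snug (4 to 17 N) (contact force between knob0 and plate between 4 and 17 N), for 0.2 s.
2. the knob opposite the red one is snug as well (contact force between knob2 and plate between 4 and 17 N and contact force between knob0 and plate above 1.5 N), for 0.2 s.
3. the two others are snug as well, so that all four bear on the plate (contact force between knob1 and plate between 4 and 17 N and contact force between knob3 and plate between 4 and 17 N and contact force between each of knob0, knob2 and plate above 1 N), for 0.2 s.
4. second round: the red knob is tight (20 to 40 N) (contact force between knob0 and plate between 20 and 40 N), for 0.2 s.
5. the knob opposite is tight (contact force between knob2 and plate between 20 and 40 N), for 0.2 s.
6. the two others are tight (contact force between knob1 and plate between 20 and 40 N and contact force between knob3 and plate between 20 and 40 N), for 0.2 s.
At the end, for the whole second after the job is handed in: all four knobs press on the plate with 15 to 43 N each (a few N may shift between knobs after each was tightened), the plate is level within 0.006 rad, and the gripper has let go (contact force between knob0 and plate between 15 and 43 N and contact force between knob1 and plate between 15 and 43 N and contact force between knob2 and plate between 15 and 43 N and contact force between knob3 and plate between 15 and 43 N and angle between plate's own z axis and vertical below 0.006 rad and contact force between the fingers and anything else below 0.5 N); the robot touches nothing.
It fails at once if a knob crushes the ring (over 46 N) (contact force between any of knob0, knob1, knob2, knob3 and plate above 46 N).
It fails at once if a knob is made tight (over 22 N) while another one does not bear on the plate yet (contact force between any of knob0, knob1, knob2, knob3 and plate above 22 N and contact force between any of knob0, knob1, knob2, knob3 and plate below 0.5 N).
It fails at once if a bystander is pushed more than 15 mm (distance of any of mallet_mid, bottle_mid, offcut_mid from where it was at the start of the episode above 0.015 m).
It also fails if it takes over 72 s, if anything falls off the work surface, if the arm or the gripper's body presses on something with over 40 N, if the wrist force passes 120 N, or if a joint passes its speed limit or range.

### The arm

A 6-joint arm with a two-finger parallel gripper is mounted at the origin on the work surface. World frame = base frame: x ahead of the robot, y to its left, z up, the work surface at z = 0. Lengths are in m, angles in rad, forces in N, time in s.
With the tool pointing down it reaches from about 0.3 to 0.775 m from the base axis. Payload 14.6 kg.
Tool frame: the origin (TCP) lies at the very end of the fingers, on their centre line; the grasp point (between the pads) lies 19 mm behind it (ctrl.grasp_offset is the distance from the TCP to the grasp point, in m); x points along the fingers, y is the direction in which the jaws open and shut, and the axes are right-handed (so a half turn about x gives the same grasp; the last joint's range is limited). The gripper opens to 94 mm and grips with 3 to 60 N. Pads are 16 mm wide; open, the fingers measure 119 mm over their backs; the gripper's body (75 mm by 177 mm) begins 78 mm behind the grasp point.
Start: joints at [-1.169, 0.3, 1.521, -0, 1.321, -0.067], TCP at [0.248, -0.491, 0.205] pointing down, gripper open.
Joint ranges: [-3.03, 3.03], [-0.79, 2.21], [0.23, 2.52], [-1.04, 4.18], [0, 3.07], [-2.55, 2.55]. Speed limits (rad/s): [2.22, 2.22, 2.57, 3.14, 3.14, 3.14].

### API

Orientations are given as [roll, pitch, yaw] about the fixed x, y, z axes, in that order (R = Rz(yaw) Ry(pitch) Rx(roll)).
In Python, from station import ctrl gives the robot as it stands. The module is installed in compiled form; this text tells all that it offers.
- The arm moves only by the tool send_rows, never from a script. Its argument "rows" is a list that holds one entry, the list of rows, each a list of 4 numbers: the shift along the world's x, y, z in mm, then the turn about the world's z in rad. A call has 1 to 12 rows; each row shifts and turns the commanded pose from where the row before left it; what a row does not reach is not made up. A row lasts 1/10 s, in which the tool goes at most 50 mm and 8.59 degrees, less where a joint would pass 70% of its speed; a pose out of reach is approached as far as the arm can. A call is refused whole if a number of a shift passes 50 or a number of a turn 0.15, either way. A call with a gripper value outside its range is refused whole. "grip" is the gripper's target within -1 to 1 (shut at 1, half-way at 0, fully open at -1), set as the call begins (left out, the last holds). The fingers move at their own pace and stop on an object; "newtons" is the grip in N (left out, the last holds). Time passes only in rows, so rows that do not move let the fingers close. It gives the time, the measured TCP pose, the force and the opening at its end, in the units of the state.
- ctrl.get_obs(): the state, without advancing time (a new reading comes with each control period).
- ctrl.camera(name): name is "scene" or "side" or "wrist"; returns (picture, depth): 480x640x3 uint8, red, green, blue; 480x640 float32, m along the optical axis (not along the pixel's ray), 0 where there is no reading.
- ctrl.camera_params(name): a dict with "vertical_fov" (degrees; the focal length in pixels is half the picture's height over the tangent of half this angle, whatever the lens; pixels are square), "cx", "cy" (the principal point, pixels), "k1" (the pictures are not rectified: a ray, as slopes to the right and down, at radius r is drawn at 1 + k1 r^2 times it, then the intrinsics apply), "cam_to_world" (4x4, takes a point from camera to world coordinates); the wrist camera has in their place "mount" (4x4, takes a point from camera to tool coordinates, whose origin is the TCP and whose axes are the tool frame's). Camera axes: x right, y up, looking along -z (the intrinsics and any distortion apply to the point x, -y, -z); pixel columns grow to the right and rows downward; lengths in m; the calibration is good to about 2 mm. A picture is of the moment at which its call begins: read the wrist's pose just before it. camera_params takes no time and is no camera call.
- ctrl.hand_in(): hands the job in, once; it reports no verdict.
The state is a dict: "time_s": time; "qpos": joint angles; "joint_vel": joint speeds; "tau": joint torques, N m; "ee_pos": TCP position; "eef_rot": TCP orientation; "force": force on the tool from outside, world axes, zero at the start; "moment": the same for the moment, N m; "grip_width": finger opening in m.
Only numpy, scipy, OpenCV 4.12 (cv2) and the standard library are available. Lean on these libraries where they do the work, as an engineer would, in place of code of your own. Each camera call takes 0.05 s, during which the arm holds its last target.

## Working session

There is one attempt and no reset: what is moved stays moved. The work goes in short steps, Python scripts to look and compute and a tool call to move; the robot and the scene stay as the last step left them, time stands still between calls to the robot, and variables do not carry over. Pictures are saved under pics/ and viewed, and the job is handed in when it is done.

Besides the shell and the picture viewer there is one more tool, called after "Request:" as name([rows], argument=value, ...), one row to a line, values as JSON. send_rows: Moves the arm, as the interface text tells. Its arguments: {"type":"object","properties":{"rows":{"type":"array"},"grip":{"type":"number"},"newtons":{"type":"number"}},"required":["rows"]}

```bash
mkdir -p pics; python3 - <<'E'
from station import ctrl
import cv2,numpy as np
o=ctrl.get_obs()
for k,v in o.items(): print(k,np.round(v,4))
for n in ["scene","side","wrist"]:
    p,d=ctrl.camera(n); cv2.imwrite(f"pics/a_{n}.png",p[:,:,::-1]); np.save(f"pics/a_{n}.npy",d)
    q=ctrl.camera_params(n); print(n,q)
print(ctrl.grasp_offset)
E
```

```text
time_s 0.0
qpos [-1.1686  0.3005  1.5216  0.      1.3207 -0.0666]
joint_vel [ 0.0005 -0.0012 -0.0014  0.0005  0.0013 -0.0013]
tau [-3.40000e-03 -5.31817e+01 -3.52738e+01  7.07000e-02  2.45000e-02
 -1.00000e-04]
ee_pos [ 0.2484 -0.4904  0.2049]
eef_rot [-1.6441  1.5696  1.9663]
force [-0.0416 -0.1927  0.221 ]
moment [ 0.0034 -0.0217 -0.0866]
grip_width 0.0941
scene {'vertical_fov': 51.511493169609885, 'cx': 319.4862631502101, 'cy': 235.408613035798, 'k1': -0.13453519875427186, 'cam_to_world': array([[-0.53607863, -0.67462247,  0.50744875,  1.24271292],
       [ 0.84398979, -0.4406733 ,  0.30575852,  0.37279453],
       [ 0.01734755,  0.59219217,  0.80561001,  1.06443971],
       [ 0.        ,  0.        ,  0.        ,  1.        ]])}
side {'vertical_fov': 56.31592815405591, 'cx': 329.1019237292574, 'cy': 238.8744597036049, 'k1': -0.006341505767160705, 'cam_to_world': array([[ 0.98036476,  0.09725491, -0.1715413 ,  0.44747976],
       [-0.19715621,  0.5001441 , -0.84319945, -0.95441117],
       [ 0.00379008,  0.86046346,  0.50949806,  0.68934845],
       [ 0.        ,  0.        ,  0.        ,  1.        ]])}
wrist {'vertical_fov': 71.77327859298991, 'cx': 318.8883872376051, 'cy': 240.51187249135015, 'k1': 0.019023740880798955, 'mount': array([[ 9.81904574e-04,  2.72248548e-01, -9.62226462e-01,
        -1.79352073e-01],
       [ 9.99999518e-01, -2.56798524e-04,  9.47792553e-04,
         1.17307072e-03],
       [ 1.09368106e-05, -9.62226929e-01, -2.72248669e-01,
        -7.86883334e-02],
       [ 0.00000000e+00,  0.00000000e+00,  0.00000000e+00,
         1.00000000e+00]])}
0.0188
```

View pics/a_scene.png

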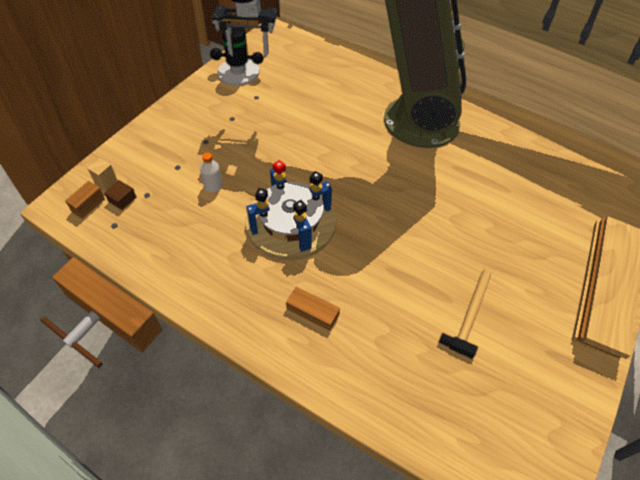

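View pics/a_side.png

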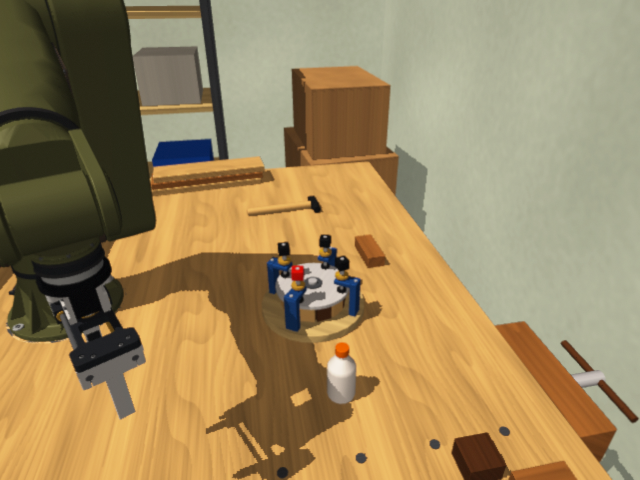

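The scene view shows the press near pixel (290,215), with the red knob at (279,167) and black knobs at (316,179), (262,195) and (300,208). The bottle is at (210,172), the block at (313,308) and the mallet at (470,315). Next I'll work out their positions.

```bash
cat > h.py <<'E'
import numpy as np,cv2
from station import ctrl
from scipy.spatial.transform import Rotation as Ro
def K(q): 
    f=240/np.tan(np.radians(q['vertical_fov'])/2); return f
def T(name,obs=None):
    q=ctrl.camera_params(name)
    if name!='wrist': return q,q['cam_to_world']
    M=np.eye(4);M[:3,:3]=Ro.from_euler('xyz',obs['eef_rot']).as_matrix();M[:3,3]=obs['ee_pos']
    return q,M@q['mount']
def slopes(q,uv):
    f=K(q);uv=np.asarray(uv,float).reshape(-1,1,2)
    A=np.array([[f,0,q['cx']],[0,f,q['cy']],[0,0,1]])
    return cv2.undistortPoints(uv,A,np.array([q['k1'],0,0,0,0.])).reshape(-1,2)
def world(name,uv,d,obs=None):
    q,M=T(name,obs);s=slopes(q,uv);d=np.asarray(d,float).reshape(-1)
    P=np.c_[s[:,0]*d,-s[:,1]*d,-d]
    return P@M[:3,:3].T+M[:3,3]
def rayz(name,uv,z,obs=None):
    q,M=T(name,obs);s=slopes(q,uv)
    D=np.c_[s[:,0],-s[:,1],-np.ones(len(s))]@M[:3,:3].T
    return M[:3,3]+D*((z-M[2,3])/D[:,2])[:,None]
def cloud(name,d,obs=None):
    v,u=np.mgrid[0:480,0:640]
    return world(name,np.c_[u.ravel(),v.ravel()],d.ravel(),obs).reshape(480,640,3)
E
python3 - <<'E'
from h import *
for n in ["scene","side"]:
    im=cv2.imread(f"pics/a_{n}.png");d=np.load(f"pics/a_{n}.npy")
    P=cloud(n,d)
    reg=np.zeros((480,640),bool)
    if n=="scene": reg[150:260,240:345]=1
    else: reg[225:345,255:375]=1
    z=P[...,2]
    m=reg&(d>0)&(z>.12)
    nl,lab,st,c=cv2.connectedComponentsWithStats(m.astype(np.uint8))
    for i in range(1,nl):
        if st[i,4]<8: continue
        mm=(lab==i); t=mm&(z>.148)
        print(n,st[i],np.round(c[i]),'all',P[mm].mean(0).round(3),'top',t.sum(),P[t].mean(0).round(4) if t.any() else None, im[mm].mean(0).round())
E
```

```text
scene [272 160  14  17 163] [279. 167.] all [ 0.543 -0.176  0.15 ] top 111 [ 0.5419 -0.1769  0.1566] [ 29.  45. 158.]
scene [309 171  14  20 183] [316. 179.] all [ 0.525 -0.076  0.149] top 119 [ 0.5239 -0.0765  0.1574] [38. 55. 65.]
scene [255 188  14  18 170] [261. 195.] all [ 0.643 -0.157  0.15 ] top 117 [ 0.6416 -0.1578  0.1567] [42. 52. 59.]
scene [293 200  14  17 169] [299. 208.] all [ 0.625 -0.057  0.152] top 120 [ 0.624  -0.0581  0.157 ] [45. 53. 58.]
side [319 234  13  17 166] [325. 241.] all [ 0.619 -0.068  0.149] top 102 [ 0.6188 -0.0665  0.156 ] [36. 46. 55.]
side [278 241  13  22 184] [284. 250.] all [ 0.519 -0.086  0.148] top 110 [ 0.5188 -0.0851  0.1565] [34. 46. 55.]
side [335 255  15  20 211] [342. 263.] all [ 0.636 -0.167  0.149] top 124 [ 0.6367 -0.166   0.156 ] [33. 40. 47.]
side [292 265  13  19 202] [298. 273.] all [ 0.537 -0.186  0.15 ] top 128 [ 0.5371 -0.1844  0.1564] [ 31.  39. 174.]
side [337 342  10   3  23] [342. 343.] all [ 0.589 -0.377  0.121] top 0 None [ 22. 116. 233.]
```

```bash
python3 - <<'E'
import cv2
a=cv2.imread("pics/a_scene.png")[145:265,230:350];b=cv2.imread("pics/a_side.png")[225:345,255:375]
cv2.imwrite("pics/a_crop.png",cv2.hconcat([cv2.resize(x,(400,400),interpolation=2) for x in(a,b)]))
E
```

```text
(no output)
```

View pics/a_crop.png

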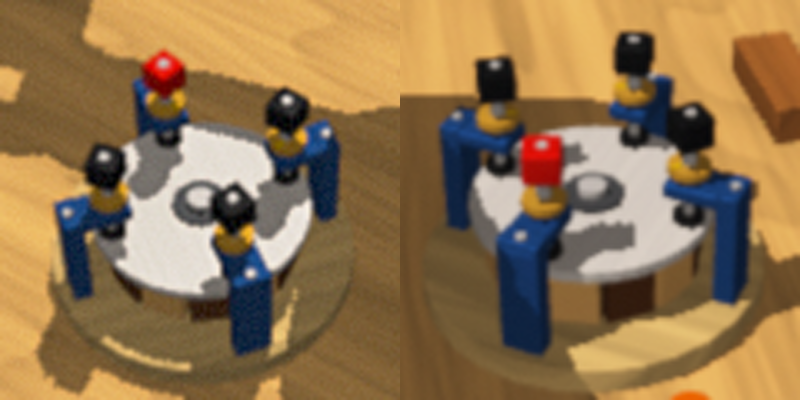

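Request:
send_rows([
  [[28,31,9,0],[28,31,9,0],[28,31,9,0],[28,31,9,0],[28,31,9,0],[28,31,9,0],[28,31,9,0],[28,31,9,0],[28,31,9,0],[28,31,9,0],[28,31,9,0],[20,20,0,0]],
])

```text
time_s: 1.35
ee_pos: [0.578, -0.1275, 0.3054]
eef_rot: [2.54, 1.569, -0.131]
force: [0.2, -1.3, -0.9]
grip_width: 0.0939
```

```bash
cat > st.py <<'E'
from h import *
def show():
    o=ctrl.get_obs(); R=Ro.from_euler('xyz',o['eef_rot']).as_matrix()
    print('t',round(o['time_s'],2),'q',np.round(o['qpos'],3),'p',np.round(np.array(o['ee_pos'])*1000,1),'yaw_y',round(float(np.arctan2(R[1,1],R[0,1])),4),'x',np.round(R[:,0],3),'F',np.round(o['force'],2),'M',np.round(o['moment'],3),'w',round(o['grip_width'],4))
    return o
if __name__=='__main__': show()
E
python3 - <<'E'
from st import *
o=show(); p,d=ctrl.camera('wrist'); cv2.imwrite('pics/b_wrist.png',p[:,:,::-1]); np.save('pics/b.npy',d)
for i in range(3): show()
E
```

```text
t 1.35 q [-0.279  0.344  1.234  0.     1.561  0.821] p [ 578.  -127.5  305.4] yaw_y -1.1005 x [ 0.001 -0.    -1.   ] F [ 0.24 -1.3  -0.87] M [-0.059  0.003 -0.003] w 0.0939
t 1.4 q [-2.750e-01  3.480e-01  1.233e+00  1.000e-03  1.561e+00  8.240e-01] p [ 579.4 -125.4  304.2] yaw_y -1.0988 x [ 0.     0.001 -1.   ] F [ 2.88  1.47 -0.4 ] M [-0.016 -0.095  0.007] w 0.0936
t 1.4 q [-2.750e-01  3.480e-01  1.233e+00  1.000e-03  1.561e+00  8.240e-01] p [ 579.4 -125.4  304.2] yaw_y -1.0988 x [ 0.     0.001 -1.   ] F [ 2.88  1.47 -0.4 ] M [-0.016 -0.095  0.007] w 0.0936
t 1.4 q [-2.750e-01  3.480e-01  1.233e+00  1.000e-03  1.561e+00  8.240e-01] p [ 579.4 -125.4  304.2] yaw_y -1.0988 x [ 0.     0.001 -1.   ] F [ 2.88  1.47 -0.4 ] M [-0.016 -0.095  0.007] w 0.0936
```

View pics/b_wrist.png

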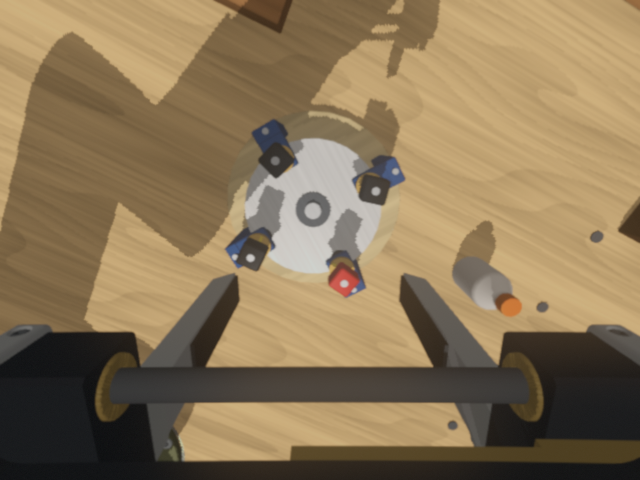

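The wrist view shows all four knob tops: red (345,283), black (376,190), (275,160) and (250,258), with the bottle at (490,290). I'll fit the square tops next.

```bash
python3 - <<'E'
from st import *
o=show(); p,d=ctrl.camera('wrist'); cv2.imwrite('pics/c_wrist.png',p[:,:,::-1]); np.save('pics/c.npy',d)
o2=show()
P=cloud('wrist',d,o)
z=P[...,2]; 
m=(d>0)&(z>.15)&(z<.17); m[:120]=0; m[320:]=0; m[:,:215]=0; m[:,420:]=0
nl,lab,st,c=cv2.connectedComponentsWithStats(m.astype(np.uint8))
for i in range(1,nl):
    if st[i,4]<40: continue
    mm=lab==i; zt=np.median(z[mm])
    vu=np.argwhere(mm)[:,::-1].astype(float)
    X=rayz('wrist',vu,zt,o)[:,:2]
    r=cv2.minAreaRect((X*1000).astype(np.float32))
    # best 26mm square: fourth moment orientation
    c0=X.mean(0); w=((X-c0)[:,0]+1j*(X-c0)[:,1]); a=np.angle(-np.sum(w**4))/4
    # 4th moment angle: corners direction is where |w|^4 phase..; square faces
    print(c[i].round(),st[i,4],'zt',zt.round(4),'mean',(c0*1000).round(1),'rect',np.round(r[0],1),np.round(r[1],1),round(r[2],1),'yaw4(deg)',round(np.degrees(a),1))
    q,M=T('wrist',o)
E
```

```text
t 1.4 q [-2.750e-01  3.480e-01  1.233e+00  1.000e-03  1.561e+00  8.240e-01] p [ 579.4 -125.4  304.2] yaw_y -1.0988 x [ 0.     0.001 -1.   ] F [ 2.88  1.47 -0.4 ] M [-0.016 -0.095  0.007] w 0.0936
t 1.45 q [-0.278  0.346  1.236  0.     1.561  0.82 ] p [ 578.  -127.1  303.7] yaw_y -1.0987 x [-0.001  0.001 -1.   ] F [ 0.03  0.99 -0.54] M [ 0.047  0.025 -0.029] w 0.094
[277. 162.] 737 zt 0.1578 mean [618.6 -61. ] rect [618.5 -60.9] [25.  26.1] 70.7 yaw4(deg) -19.8
[376. 192.] 700 zt 0.1575 mean [ 636.7 -159.6] rect [ 636.5 -159.6] [25.9 26.4] 14.3 yaw4(deg) 14.2
[252. 258.] 627 zt 0.1589 mean [520.2 -78.9] rect [520.2 -78.9] [28.  25.6] 0.7 yaw4(deg) 0.8
[344. 283.] 589 zt 0.1575 mean [ 538.  -177.6] rect [ 538.  -177.7] [27.  27.1] 80.1 yaw4(deg) -9.7
```

Request:
send_rows([
  [[-5,-6.5,-14,0.116],[-5,-6.5,-14,0.116],[-5,-6.5,-14,0.116],[-5,-6.5,-14,0.116],[-5,-6.5,-14,0.116],[-5,-6.5,-14,0.116],[-5,-6.5,-14,0.116],[-5,-6.5,-14,0.117],[0,0,0,0],[0,0,0,0]],
], grip=0, newtons=20)

```text
time_s: 2.45
ee_pos: [0.5364, -0.1819, 0.1929]
eef_rot: [1.225, 1.571, -0.523]
force: [0.4, 0.4, 0.0]
grip_width: 0.0471
```

```bash
python3 - <<'E'
from st import *
o=show(); p,d=ctrl.camera('wrist'); cv2.imwrite('pics/d_wrist.png',p[:,:,::-1])
for i in range(4):
    o=show(); print(np.round(o['tau'],4)); ctrl.camera('wrist')
o=show(); print(np.round(o['tau'],4))
E
```

```text
t 2.45 q [-0.392  0.346  1.489 -0.     1.306 -0.215] p [ 536.4 -181.9  192.9] yaw_y -0.1772 x [ 0. -0. -1.] F [0.39 0.36 0.  ] M [ 0.024 -0.039  0.01 ] w 0.0471
t 2.5 q [-0.391  0.346  1.489  0.     1.306 -0.215] p [ 536.7 -181.8  193.2] yaw_y -0.1765 x [ 0.001 -0.    -1.   ] F [-0.82  0.47  0.42] M [ 0.028 -0.049 -0.034] w 0.0467
[-4.70400e-01 -5.47750e+01 -3.42926e+01  5.01000e-02  1.54000e-02
 -9.63000e-02]
t 2.55 q [-0.391  0.346  1.489  0.     1.306 -0.215] p [ 536.8 -181.7  193.3] yaw_y -0.1757 x [ 0.001 -0.    -1.   ] F [-0.65  0.99 -0.67] M [-0.019 -0.138  0.023] w 0.047
[-3.44200e-01 -5.51514e+01 -3.46959e+01  5.77000e-02  3.54000e-02
  1.69000e-02]
t 2.6 q [-0.391  0.346  1.489  0.     1.305 -0.216] p [ 536.8 -181.6  193.3] yaw_y -0.1749 x [ 0.001 -0.    -1.   ] F [-0.15  0.58 -0.17] M [-0.007 -0.09   0.058] w 0.0466
[-2.37500e-01 -5.54079e+01 -3.49403e+01  6.17000e-02  4.01000e-02
  4.81000e-02]
t 2.65 q [-0.391  0.346  1.489  0.     1.305 -0.216] p [ 536.8 -181.5  193.2] yaw_y -0.1744 x [ 0.001 -0.    -1.   ] F [-0.11 -0.11  0.04] M [-0.079 -0.092  0.023] w 0.047
[-1.53700e-01 -5.55662e+01 -3.50734e+01  6.40000e-02  4.02000e-02
  5.01000e-02]
t 2.7 q [-0.391  0.346  1.489  0.     1.305 -0.217] p [ 536.8 -181.5  193. ] yaw_y -0.1739 x [ 0.001 -0.    -1.   ] F [ 0.82  0.68 -0.5 ] M [ 0.007 -0.064 -0.016] w 0.047
[-8.87000e-02 -5.56574e+01 -3.51362e+01  6.54000e-02  3.90000e-02
  4.31000e-02]
```

View pics/d_wrist.png

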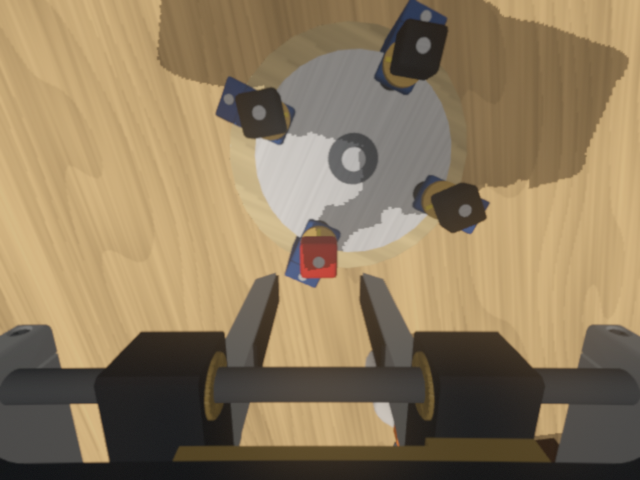

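The fingers straddle the red knob at (318,258). I'll re-measure from this closer view.

```bash
cat > knobs.py <<'E'
from st import *
def knobs(save=None,verbose=True):
    o=show(); p,d=ctrl.camera('wrist')
    if save: cv2.imwrite(save,p[:,:,::-1])
    P=cloud('wrist',d,o); z=P[...,2]
    m=(d>0)&(z>.15)&(z<.17)&(np.hypot(P[...,0]-.579,P[...,1]+.12)<.1); m[330:]=0
    nl,lab,st,c=cv2.connectedComponentsWithStats(m.astype(np.uint8))
    for i in range(1,nl):
        if st[i,4]<100: continue
        mm=lab==i; zt=np.median(z[mm]); vu=np.argwhere(mm)[:,::-1].astype(float)
        X=rayz('wrist',vu,zt,o)[:,:2]; c0=X.mean(0)
        r=cv2.minAreaRect((X*1000).astype(np.float32)); w=(X-c0)@[1,1j]
        a=np.angle(-np.sum(w**4))/4
        print(c[i].round(),st[i,4],zt.round(4),'mean',(c0*1000).round(1),'rect',np.round(r[0],1),np.round(r[1],1),'yaw',round(a,3))
if __name__=='__main__': knobs()
E
python3 - <<'E'
from knobs import *
knobs(); o=show(); print(o['tau'][5])
E
```

```text
t 2.7 q [-0.391  0.346  1.489  0.     1.305 -0.217] p [ 536.8 -181.5  193. ] yaw_y -0.1739 x [ 0.001 -0.    -1.   ] F [ 0.82  0.68 -0.5 ] M [ 0.007 -0.064 -0.016] w 0.047
[420.  48.] 2379 0.1578 mean [616.8 -61.6] rect [616.8 -62. ] [26.8 26.7] yaw -0.341
[260. 113.] 1981 0.159 mean [518.7 -79.5] rect [518.6 -79.8] [26.2 26.3] yaw 0.005
[461. 210.] 1623 0.1575 mean [ 634.8 -159.8] rect [ 634.6 -159.9] [26.8 27.1] yaw 0.245
[317. 260.] 1384 0.1576 mean [ 536.5 -177.7] rect [ 536.5 -177.7] [26.7 25.6] yaw -0.171
t 2.75 q [-0.391  0.346  1.489 -0.     1.305 -0.217] p [ 536.7 -181.5  192.9] yaw_y -0.1736 x [ 0.001 -0.    -1.   ] F [-0.11  0.73  0.57] M [-0.011 -0.038  0.023] w 0.0468
0.034472630359232426
```

Request:
send_rows([
  [[0.3,1,-22,0],[0,1,-22,0],[0,0,-20,0],[0,0,0,0],[0,0,0,0]],
])

```text
time_s: 3.25
ee_pos: [0.537, -0.1797, 0.1291]
eef_rot: [1.294, 1.571, -0.45]
force: [-0.3, -0.4, 0.9]
grip_width: 0.0472
```

```bash
cat > rd.py <<'E'
from st import *
def rd(n=4):
    F=[];M=[];t=[]
    for i in range(n):
        o=ctrl.get_obs();F.append(o['force']);M.append(o['moment']);t.append(o['tau'][5])
        if i<n-1: ctrl.camera('side')
    show(); print('F',np.mean(F,0).round(2),'M',np.mean(M,0).round(3),'tau6',np.round(t,3))
if __name__=='__main__':
    import sys; rd(int(sys.argv[1]) if len(sys.argv)>1 else 4)
E
python3 rd.py 4
```

```text
t 3.4 q [-0.388  0.407  1.56   0.     1.173 -0.215] p [ 537.3 -179.8  129.8] yaw_y -0.1731 x [ 0.002 -0.001 -1.   ] F [-0.    0.18  0.63] M [-0.043 -0.058  0.046] w 0.0471
F [-0.16 -0.17  0.36] M [-0.021 -0.085  0.039] tau6 [0.009 0.008 0.007 0.005]
```

Request:
send_rows([
  [[0,0,0,0],[0,0,0,0],[0,0,0,0],[0,0,0,0],[0,0,0,0]],
], grip=1, newtons=20)

```text
time_s: 3.9
ee_pos: [0.5364, -0.1796, 0.1286]
eef_rot: [-1.575, 1.57, 2.965]
force: [-5.4, 0.5, 4.3]
grip_width: 0.0259
```

```bash
python3 rd.py 4
```

```text
t 4.05 q [-0.388  0.408  1.562 -0.     1.173 -0.215] p [ 536.4 -179.6  128.6] yaw_y -0.173 x [-0.001  0.    -1.   ] F [-5.63  0.48  5.25] M [0.126 0.944 0.012] w 0.0261
F [-5.51  0.68  4.86] M [0.176 0.947 0.014] tau6 [0.008 0.008 0.008 0.008]
```

Request:
send_rows([
  [[-1,0,0,0],[0,0,0,-0.1],[0,0,0,-0.1],[0,0,0,-0.1],[0,0,0,0]],
], newtons=40)

```text
time_s: 4.55
ee_pos: [0.536, -0.1796, 0.1287]
eef_rot: [2.074, 1.57, 0.029]
force: [0.0, 2.6, 3.1]
grip_width: 0.026
```

```bash
python3 rd.py 3
```

```text
t 4.65 q [-0.388  0.406  1.564  0.     1.171  0.082] p [ 536.  -179.5  128.7] yaw_y -0.4698 x [ 0.001  0.    -1.   ] F [0.39 1.29 3.66] M [ 0.418 -0.084  0.177] w 0.0258
F [0.3  2.02 3.64] M [ 0.394 -0.039  0.161] tau6 [2.054 1.074 0.467]
```

Request:
send_rows([
  [[0,0,0,-0.1],[0,0,0,-0.1],[0,0,0,0],[0,0,0,0]],
])

```text
time_s: 5.05
ee_pos: [0.5358, -0.1794, 0.1286]
eef_rot: [-2.517, 1.57, 1.525]
force: [-2.0, 4.5, 5.7]
grip_width: 0.0255
```

```bash
python3 rd.py 6
```

```text
t 5.3 q [-0.388  0.406  1.564  0.     1.172  0.281] p [ 535.8 -179.4  128.7] yaw_y -0.6695 x [ 0.  0. -1.] F [-2.16  4.01  5.53] M [0.652 0.281 0.2  ] w 0.0254
F [-1.89  4.08  5.32] M [0.68  0.295 0.147] tau6 [0.34  0.196 0.161 0.153 0.151 0.151]
```

Request:
send_rows([
  [[0,0.5,0,-0.1],[0,0,0,-0.1],[0,0,0,0],[0,0,0,0],[0,0,0,0]],
])

```text
time_s: 5.8
ee_pos: [0.5356, -0.1792, 0.1287]
eef_rot: [-0.395, 1.571, -2.836]
force: [-2.5, 2.6, 5.6]
grip_width: 0.0257
```

```bash
python3 rd.py 3
```

```text
t 5.9 q [-0.388  0.405  1.565 -0.     1.172  0.482] p [ 535.6 -179.2  128.6] yaw_y -0.8696 x [-0. -0. -1.] F [-3.43  2.28  5.82] M [0.35  0.608 0.156] w 0.0259
F [-3.04  2.13  5.43] M [0.349 0.564 0.17 ] tau6 [0.173 0.166 0.165]
```

Request:
send_rows([
  [[-0.5,0.3,0,-0.1],[0,0,0,-0.05],[0,0,0,0],[0,0,0,0],[0,0,0,0]],
])

```text
time_s: 6.4
ee_pos: [0.5355, -0.179, 0.1287]
eef_rot: [1.994, 1.57, -0.598]
force: [0.9, -0.4, 5.3]
grip_width: 0.0257
```

```bash
python3 rd.py 3
```

```text
t 6.5 q [-0.387  0.405  1.566 -0.     1.17   0.634] p [ 535.5 -179.   128.7] yaw_y -1.0209 x [ 0.001 -0.    -1.   ] F [0.09 0.38 4.72] M [ 0.029 -0.025  0.166] w 0.0255
F [ 0.69 -0.09  5.17] M [ 0.033 -0.048  0.212] tau6 [0.074 0.145 0.177]
```

```bash
python3 rd.py 4
```

```text
t 6.65 q [-0.387  0.404  1.566 -0.     1.17   0.634] p [ 535.5 -179.   128.7] yaw_y -1.0209 x [ 0.001 -0.    -1.   ] F [0.31 0.2  5.01] M [ 0.014 -0.009  0.121] w 0.026
F [0.29 0.5  4.84] M [ 0.013 -0.037  0.154] tau6 [0.177 0.186 0.188 0.188]
```

Request:
send_rows([
  [[0,0,0,-0.05],[0,0,0,0],[0,0,0,0],[0,0,0,0],[0,0,0,0]],
])

```text
time_s: 7.15
ee_pos: [0.5354, -0.179, 0.1287]
eef_rot: [2.076, 1.57, -0.566]
force: [0.7, 0.2, 4.9]
grip_width: 0.0261
```

```bash
python3 rd.py 4
```

```text
t 7.3 q [-0.387  0.404  1.566 -0.     1.17   0.684] p [ 535.4 -178.9  128.7] yaw_y -1.0709 x [ 0.001 -0.    -1.   ] F [-0.08  0.62  5.24] M [0.11  0.043 0.206] w 0.0259
F [0.52 0.24 5.41] M [0.095 0.036 0.182] tau6 [0.199 0.199 0.199 0.199]
```

Request:
send_rows([
  [[0,0,0,0],[0,0,0,0],[0,0,0,0],[0,0,30,0],[0,0,30,0],[13.6,19.7,0,0.1217],[13.6,19.7,0,0.1217],[13.6,19.7,0,0.1217],[13.6,19.7,0,0.1217],[13.6,19.7,0,0.1217],[13.6,19.9,0,0.1217],[0,0,0,0]],
], grip=0)

```text
time_s: 8.5
ee_pos: [0.6175, -0.0584, 0.1877]
eef_rot: [-1.658, 1.57, 2.717]
force: [-0.2, -0.6, -0.1]
grip_width: 0.0471
```

```bash
python3 knobs.py; python3 rd.py 2
```

```text
t 8.5 q [-0.153  0.472  1.327  0.     1.344  0.183] p [617.5 -58.4 187.7] yaw_y -0.337 x [-0.001  0.    -1.   ] F [-0.2  -0.64 -0.09] M [-0.044 -0.05   0.017] w 0.0471
[321. 268.] 1407 0.1576 mean [618.7 -58.9] rect [618.7 -58.9] [26.4 25.2] yaw -0.336
[198. 323.] 516 0.1575 mean [523.5 -69.2] rect [522.7 -67. ] [13.3 29.7] yaw 0.591
t 8.6 q [-0.157  0.47   1.329 -0.     1.344  0.187] p [616.6 -60.5 187.9] yaw_y -0.3443 x [-0.001 -0.    -1.   ] F [ 0.24 -0.24 -0.71] M [-0.045 -0.076  0.032] w 0.0468
F [-0.05 -0.21 -0.52] M [-0.044 -0.073  0.016] tau6 [-0.727 -0.263]
```

Request:
send_rows([
  [[0,0,-20,0],[0,0,-20,0],[0,0,-19,0],[0,0,0,0],[0,0,0,0]],
])

```text
time_s: 9.1
ee_pos: [0.6167, -0.0612, 0.13]
eef_rot: [0.207, 1.571, -1.709]
force: [0.1, 0.7, 0.9]
grip_width: 0.0474
```

Request:
send_rows([
  [[0,0,0,0],[0,0,0,0],[0,0,0,0],[0,0,0,0],[0,0,0,0]],
], grip=1, newtons=40)

```text
time_s: 9.6
ee_pos: [0.618, -0.061, 0.1303]
eef_rot: [1.643, 1.567, -0.271]
force: [6.8, -2.8, -1.0]
grip_width: 0.0258
```

```bash
python3 rd.py 4
```

```text
t 9.75 q [-0.157  0.521  1.392 -0.     1.226  0.186] p [618.  -61.  130.3] yaw_y -0.3431 x [ 0.003 -0.001 -1.   ] F [ 7.39 -3.17 -0.99] M [-0.549 -1.294 -0.009] w 0.026
F [ 7.29 -3.13 -0.98] M [-0.574 -1.283 -0.028] tau6 [-0.007 -0.007 -0.007 -0.007]
```

Request:
send_rows([
  [[1.3,-0.5,0,0],[0,0,0,-0.1],[0,0,0,-0.1],[0,0,0,-0.1],[0,0,0,-0.1],[0,0,0,-0.05],[0,0,0,0],[0,0,0,0]],
])

```text
time_s: 10.55
ee_pos: [0.6176, -0.0607, 0.1302]
eef_rot: [-1.018, 1.57, 2.902]
force: [-8.1, 1.0, 7.8]
grip_width: 0.0255
```

```bash
python3 rd.py 5
```

```text
t 10.75 q [-0.157  0.523  1.389  0.     1.232  0.635] p [617.6 -60.7 130.2] yaw_y -0.7925 x [-0.001  0.    -1.   ] F [-8.55  1.12  6.38] M [0.236 1.385 0.176] w 0.026
F [-8.38  1.39  7.27] M [0.249 1.41  0.174] tau6 [0.254 0.186 0.17  0.166 0.165]
```

Request:
send_rows([
  [[-1,0.2,0,-0.1],[0,0,0,0],[0,0,0,0],[0,0,0,0]],
])

```text
time_s: 11.15
ee_pos: [0.6175, -0.0606, 0.1302]
eef_rot: [2.475, 1.57, 0.014]
force: [-1.0, 0.9, 6.8]
grip_width: 0.0261
```

```bash
python3 rd.py 5
```

```text
t 11.35 q [-0.157  0.521  1.391  0.     1.229  0.733] p [617.5 -60.6 130.2] yaw_y -0.8896 x [ 0.001  0.    -1.   ] F [-1.49  1.01  6.33] M [0.266 0.173 0.096] w 0.0251
F [-1.26  1.23  6.51] M [0.242 0.153 0.138] tau6 [0.164 0.154 0.152 0.151 0.151]
```

Request:
send_rows([
  [[0,0,0,-0.1],[0,0,0,-0.1],[0,0,0,0],[0,0,0,0],[0,0,0,0],[0,0,0,0]],
])

```text
time_s: 11.95
ee_pos: [0.6174, -0.0604, 0.1302]
eef_rot: [-3.079, 1.57, 0.544]
force: [-2.4, 3.0, 6.7]
grip_width: 0.0252
```

```bash
python3 rd.py 3
```

```text
t 12.05 q [-0.157  0.521  1.391  0.     1.229  0.933] p [617.3 -60.4 130.2] yaw_y -1.0895 x [ 0.001  0.    -1.   ] F [-3.65  2.99  7.63] M [0.434 0.412 0.155] w 0.0256
F [-2.67  3.03  7.05] M [0.454 0.425 0.167] tau6 [0.175 0.175 0.175]
```

Request:
send_rows([
  [[-0.3,0.4,0,-0.07],[0,0,0,-0.06],[0,0,0,0],[0,0,0,0],[0,0,0,0],[0,0,0,0]],
])

```text
time_s: 12.65
ee_pos: [0.6173, -0.0603, 0.1303]
eef_rot: [2.766, 1.57, -0.024]
force: [-0.3, 0.8, 5.8]
grip_width: 0.0257
```

```bash
python3 rd.py 3
```

```text
t 12.75 q [-0.156  0.52   1.392  0.     1.228  1.063] p [617.3 -60.3 130.2] yaw_y -1.2195 x [ 0.001 -0.    -1.   ] F [0.53 0.82 6.02] M [0.238 0.077 0.19 ] w 0.0258
F [0.11 1.02 6.13] M [0.212 0.067 0.184] tau6 [0.198 0.197 0.197]
```

Request:
send_rows([
  [[0,0,0,0],[0,0,0,0],[0,0,0,0],[0,0,30,0],[0,0,30,0],[3.7,-20,0,-0.05],[3.7,-20,0,-0.056],[3.7,-20,0,0],[3.7,-20,0,0],[3.5,-20.2,0,0],[0,0,0,0],[0,0,0,0]],
], grip=0)

```text
time_s: 13.95
ee_pos: [0.6351, -0.161, 0.189]
eef_rot: [-0.796, 1.57, 2.588]
force: [0.1, 0.1, -0.0]
grip_width: 0.0469
```

```bash
python3 rd.py 3; python3 knobs.py
```

```text
t 14.05 q [-0.303  0.55   1.206  0.     1.385  1.025] p [ 635.2 -160.1  189.4] yaw_y -1.3281 x [-0.  0. -1.] F [0.69 0.68 0.67] M [ 0.058  0.029 -0.011] w 0.0471
F [0.53 0.31 0.39] M [ 0.045  0.018 -0.017] tau6 [-0.109 -0.046 -0.02 ]
t 14.05 q [-0.303  0.55   1.206  0.     1.385  1.025] p [ 635.2 -160.1  189.4] yaw_y -1.3281 x [-0.  0. -1.] F [0.69 0.68 0.67] M [ 0.058  0.029 -0.011] w 0.0471
[170. 255.] 1539 0.1577 mean [620.4 -62.7] rect [620.3 -62.9] [25.7 29.1] yaw 0.684
[319. 263.] 1406 0.1576 mean [ 638.3 -160.3] rect [ 638.2 -160.3] [26.5 25.2] yaw 0.248
```

Request:
send_rows([
  [[0.3,-0.3,-20,0],[0,0,-20,0],[0,0,-19,0],[0,0,0,0],[0,0,0,0]],
])

```text
time_s: 14.6
ee_pos: [0.6357, -0.1605, 0.1311]
eef_rot: [2.774, 1.571, -0.125]
force: [0.0, 0.3, 1.0]
grip_width: 0.0471
```

Request:
send_rows([
  [[0,0,0,0],[0,0,0,0],[0,0,0,0],[0,0,0,0],[0,0,0,0]],
], grip=1, newtons=40)

```text
time_s: 15.1
ee_pos: [0.6357, -0.1603, 0.1312]
eef_rot: [-2.56, 1.57, 0.824]
force: [-1.6, 5.2, 5.9]
grip_width: 0.0257
```

```bash
python3 rd.py 4
```

```text
t 15.25 q [-3.030e-01  5.970e-01  1.271e+00  1.000e-03  1.273e+00  1.025e+00] p [ 635.6 -160.3  131.2] yaw_y -1.3285 x [ 0.001  0.001 -1.   ] F [-2.55  5.62  6.13] M [0.996 0.447 0.032] w 0.0257
F [-2.01  5.07  5.53] M [0.953 0.44  0.004] tau6 [0.009 0.009 0.009 0.009]
```

Shift about 0.7 mm along +y, then wind up.

Request:
send_rows([
  [[-0.2,0.6,0,0],[0,0,0,-0.1],[0,0,0,-0.1],[0,0,0,-0.1],[0,0,0,-0.1],[0,0,0,-0.1],[0,0,0,0],[0,0,0,0]],
])

```text
time_s: 16.05
ee_pos: [0.6356, -0.1597, 0.1312]
eef_rot: [-2.503, 1.57, 0.381]
force: [-1.8, 5.3, 5.1]
grip_width: 0.0259
```

```bash
python3 rd.py 5
```

```text
t 16.25 q [-3.020e-01  5.960e-01  1.272e+00  1.000e-03  1.272e+00  1.526e+00] p [ 635.6 -159.7  131.2] yaw_y -1.8283 x [ 0.001  0.    -1.   ] F [-0.89  5.43  5.4 ] M [1.042 0.172 0.18 ] w 0.0257
F [-1.09  5.09  5.29] M [1.063 0.144 0.173] tau6 [0.323 0.195 0.163 0.157 0.155]
```

Request:
send_rows([
  [[0,0.7,0,-0.1],[0,0,0,-0.1],[0,0,0,0],[0,0,0,0],[0,0,0,0],[0,0,0,0]],
])

```text
time_s: 16.85
ee_pos: [0.6357, -0.1595, 0.1312]
eef_rot: [-2.831, 1.569, -0.145]
force: [-0.1, 1.6, 5.6]
grip_width: 0.0258
```

```bash
python3 rd.py 3
```

```text
t 16.95 q [-0.302  0.596  1.272  0.     1.272  1.725] p [ 635.7 -159.5  131.2] yaw_y -2.0268 x [ 0.001 -0.    -1.   ] F [0.03 2.82 5.03] M [ 0.58  -0.052  0.154] w 0.0259
F [-0.25  2.44  5.37] M [ 0.598 -0.018  0.15 ] tau6 [0.163 0.163 0.163]
```

Request:
send_rows([
  [[0,0.3,0,-0.1],[0,0,0,-0.06],[0,0,0,0],[0,0,0,0],[0,0,0,0],[0,0,0,0]],
])

```text
time_s: 17.55
ee_pos: [0.6358, -0.1593, 0.1312]
eef_rot: [-2.737, 1.569, -0.211]
force: [0.7, 3.4, 5.4]
grip_width: 0.0257
```

```bash
python3 rd.py 3
```

```text
t 17.65 q [-0.301  0.596  1.273  0.     1.271  1.885] p [ 635.8 -159.3  131.2] yaw_y -2.1868 x [ 0.002 -0.    -1.   ] F [1.35 2.01 5.11] M [ 0.482 -0.141  0.183] w 0.026
F [0.81 2.28 5.16] M [ 0.462 -0.152  0.173] tau6 [0.192 0.192 0.192]
```

Request:
send_rows([
  [[0,0,0,0],[0,0,0,0],[0,0,0,0],[0,0,30,0],[0,0,28,0],[-19.8,13.4,0,0.1035],[-19.8,13.4,0,0.1035],[-19.8,13.4,0,0.1035],[-19.8,13.4,0,0.1035],[-19.8,13.4,0,0.1035],[-19.8,13.6,0,0.1035],[0,0,0,0]],
], grip=0)

```text
time_s: 18.85
ee_pos: [0.515, -0.0776, 0.1887]
eef_rot: [-0.197, 1.571, 2.952]
force: [-0.6, -0.1, 0.4]
grip_width: 0.0472
```

```bash
python3 rd.py 6; python3 knobs.py
```

```text
t 19.1 q [-0.222  0.255  1.62  -0.     1.267  1.347] p [516.9 -79.1 188.3] yaw_y -1.5692 x [-0. -0. -1.] F [-0.11  0.15 -0.41] M [ 0.03  -0.003  0.011] w 0.047
F [-0.23 -0.08  0.12] M [ 0.036 -0.001 -0.011] tau6 [-1.403 -0.701 -0.26  -0.077 -0.01   0.012]
t 19.1 q [-0.222  0.255  1.62  -0.     1.267  1.347] p [516.9 -79.1 188.3] yaw_y -1.5692 x [-0. -0. -1.] F [-0.11  0.15 -0.41] M [ 0.03  -0.003  0.011] w 0.047
[458.  73.] 2402 0.1575 mean [ 636.  -159.4] rect [ 635.7 -159.3] [27.4 27. ] yaw -0.294
[286. 107.] 2051 0.1578 mean [618.1 -61.1] rect [617.8 -61.2] [26.2 25.9] yaw 0.673
[467. 239.] 1587 0.1575 mean [ 537.9 -177.5] rect [ 537.8 -177.3] [28.3 25.5] yaw -0.738
[317. 265.] 1482 0.1589 mean [520.1 -79.1] rect [520.2 -79.1] [27.6 25.6] yaw 0.014
```

Request:
send_rows([
  [[0,0.3,-20,0],[0,0,-20,0],[0,0,-18,0],[0,0,0,0],[0,0,0,0]],
])

```text
time_s: 19.65
ee_pos: [0.5168, -0.0786, 0.1307]
eef_rot: [-0.256, 1.571, 2.888]
force: [-0.6, 0.6, 0.4]
grip_width: 0.0469
```

Request:
send_rows([
  [[0,0,0,0],[0,0,0,0],[0,0,0,0],[0,0,0,0],[0,0,0,0]],
], grip=1, newtons=40)

```text
time_s: 20.15
ee_pos: [0.5168, -0.0782, 0.131]
eef_rot: [-2.978, 1.57, 0.167]
force: [-0.1, 3.5, 5.1]
grip_width: 0.0257
```

```bash
python3 rd.py 3
```

```text
t 20.25 q [-0.22   0.314  1.685  0.     1.142  1.347] p [516.8 -78.2 131. ] yaw_y -1.5677 x [ 0.001  0.    -1.   ] F [-0.83  3.39  6.87] M [0.665 0.138 0.037] w 0.0259
F [-0.62  3.6   6.  ] M [0.637 0.099 0.026] tau6 [0.008 0.008 0.008]
```

Request:
send_rows([
  [[0,0.7,0,0],[0,0,0,-0.1],[0,0,0,-0.1],[0,0,0,-0.1],[0,0,0,-0.1],[0,0,0,-0.1],[0,0,0,0],[0,0,0,0]],
])

```text
time_s: 21.05
ee_pos: [0.5169, -0.0775, 0.131]
eef_rot: [-2.601, 1.569, 0.044]
force: [1.0, 4.7, 5.5]
grip_width: 0.0256
```

```bash
python3 rd.py 5
```

```text
t 21.25 q [-0.219  0.314  1.685  0.     1.141  1.848] p [516.9 -77.4 131. ] yaw_y -2.0674 x [ 0.001  0.    -1.   ] F [1.27 3.21 5.18] M [ 0.71  -0.225  0.222] w 0.0258
F [1.36 4.02 5.34] M [ 0.709 -0.179  0.195] tau6 [0.322 0.194 0.163 0.156 0.155]
```

Request:
send_rows([
  [[0,0.5,0,-0.1],[0,0,0,-0.1],[0,0,0,0],[0,0,0,0],[0,0,0,0],[0,0,0,0]],
])

```text
time_s: 21.85
ee_pos: [0.5171, -0.0772, 0.131]
eef_rot: [-2.594, 1.569, -0.145]
force: [3.7, 2.5, 5.0]
grip_width: 0.0257
```

```bash
python3 rd.py 3
```

```text
t 21.95 q [-0.218  0.314  1.685  0.     1.141  2.046] p [517.1 -77.2 131. ] yaw_y -2.2642 x [ 0.002 -0.    -1.   ] F [3.75 1.89 5.22] M [ 0.421 -0.586  0.146] w 0.0258
F [3.7  1.87 5.45] M [ 0.442 -0.602  0.168] tau6 [0.15 0.15 0.15]
```

Request:
send_rows([
  [[0.6,0.2,0,-0.1],[0,0,0,-0.1],[0,0,0,0],[0,0,0,0],[0,0,0,0],[0,0,0,0]],
])

```text
time_s: 22.55
ee_pos: [0.5173, -0.077, 0.131]
eef_rot: [-2.512, 1.57, -0.264]
force: [-0.1, 2.7, 8.4]
grip_width: 0.0259
```

```bash
python3 rd.py 3
```

```text
t 22.65 q [-0.218  0.315  1.684 -0.     1.142  2.246] p [517.3 -77.  131. ] yaw_y -2.4642 x [ 0.001 -0.    -1.   ] F [-0.02  1.61  7.76] M [ 0.459 -0.002  0.163] w 0.026
F [0.09 2.31 7.84] M [ 0.474 -0.03   0.137] tau6 [0.15 0.15 0.15]
```

Request:
send_rows([
  [[0,0,0,0],[0,0,0,0],[0,0,0,0],[0,0,0,0.14],[0,0,0,0.14],[0,0,0,0.14],[0,0,0,0.14],[0,0,0,0.14],[0,0,0,0.14],[0,0,0,0.14],[0,0,0,0.14],[0,0,0,0.14]],
], grip=0)

```text
time_s: 23.85
ee_pos: [0.5169, -0.077, 0.1302]
eef_rot: [-0.355, 1.57, -3.127]
force: [-0.4, -0.8, -0.3]
grip_width: 0.0472
```

Request:
send_rows([
  [[0,0,0,0.14],[0,0,0,0.14],[0,0,0,0.14],[0,0,0,0.14],[0,0,0,0],[0,0,0,0],[0,0,0,0]],
])

```text
time_s: 24.55
ee_pos: [0.517, -0.077, 0.1304]
eef_rot: [-0.912, 1.571, -3.134]
force: [-0.2, 0.4, -0.1]
grip_width: 0.0468
```

```bash
python3 rd.py 2
```

```text
t 24.6 q [-0.218  0.315  1.685 -0.     1.142  0.432] p [517.1 -77.  130.4] yaw_y -0.6503 x [-0.  0. -1.] F [-0.42  0.63  0.98] M [-0.005  0.028  0.001] w 0.0467
F [-0.31  0.53  0.46] M [-0.003  0.01  -0.008] tau6 [0.016 0.051]
```

Request:
send_rows([
  [[0,0,0,0],[0,0,0,0],[0,0,0,0],[0,0,0,0],[0,0,0,0]],
], grip=1)

```text
time_s: 25.1
ee_pos: [0.5183, -0.078, 0.1306]
eef_rot: [1.702, 1.567, -0.517]
force: [10.2, -8.0, -7.1]
grip_width: 0.0258
```

```bash
python3 rd.py 3
```

```text
t 25.2 q [-2.190e-01  3.160e-01  1.683e+00 -1.000e-03  1.139e+00  4.300e-01] p [518.3 -78.  130.6] yaw_y -0.6485 x [ 0.003 -0.002 -1.   ] F [11.26 -7.19 -6.87] M [-1.34 -1.92  0.04] w 0.0258
F [10.63 -7.67 -6.88] M [-1.321 -1.902  0.039] tau6 [0.006 0.005 0.005]
```

Request:
send_rows([
  [[1.2,-0.9,0,-0.1],[0,0,0,-0.1],[0,0,0,-0.1],[0,0,0,-0.1],[0,0,0,0],[0,0,0,0],[0,0,0,0]],
])

```text
time_s: 25.9
ee_pos: [0.5184, -0.078, 0.1305]
eef_rot: [1.787, 1.57, -0.829]
force: [1.9, -2.4, 0.7]
grip_width: 0.0254
```

```bash
python3 rd.py 4
```

```text
t 26.05 q [-0.219  0.318  1.681 -0.     1.142  0.828] p [518.4 -78.  130.5] yaw_y -1.0468 x [ 0. -0. -1.] F [ 1.83 -3.75 -0.54] M [-0.59  -0.296  0.126] w 0.0255
F [ 1.72 -3.15 -0.28] M [-0.517 -0.269  0.155] tau6 [0.151 0.129 0.128 0.134]
```

Request:
send_rows([
  [[0.2,-0.2,0,-0.1],[0,0,0,-0.05],[0,0,0,0],[0,0,0,0],[0,0,0,0],[0,0,0,0]],
])

```text
time_s: 26.65
ee_pos: [0.5184, -0.078, 0.1305]
eef_rot: [-0.354, 1.571, -3.122]
force: [-0.9, -2.8, 2.0]
grip_width: 0.0255
```

```bash
python3 rd.py 3
```

```text
t 26.75 q [-0.219  0.319  1.68  -0.     1.143  0.978] p [518.4 -78.1 130.5] yaw_y -1.1973 x [-0.  0. -1.] F [-1.53 -2.44  2.75] M [-0.356  0.321  0.18 ] w 0.0256
F [-1.32 -2.47  2.36] M [-0.342  0.281  0.188] tau6 [0.17  0.174 0.179]
```

```bash
python3 rd.py 5
```

```text
t 26.95 q [-0.219  0.319  1.68   0.     1.143  0.978] p [518.4 -78.  130.5] yaw_y -1.1976 x [-0.  0. -1.] F [-2.61 -2.56  3.08] M [-0.273  0.415  0.175] w 0.0256
F [-2.   -2.37  2.67] M [-0.322  0.363  0.197] tau6 [0.179 0.183 0.187 0.189 0.191]
```

```bash
python3 rd.py 5
```

```text
t 27.15 q [-0.219  0.319  1.68  -0.     1.143  0.978] p [518.4 -78.  130.5] yaw_y -1.1977 x [-0. -0. -1.] F [-1.74 -2.81  3.96] M [-0.296  0.426  0.253] w 0.0258
F [-1.96 -2.42  3.43] M [-0.277  0.407  0.2  ] tau6 [0.191 0.193 0.194 0.195 0.195]
```

Request:
send_rows([
  [[0,0,0,0],[0,0,0,0],[0,0,0,0],[0,0,30,0],[0,0,28,0],[3.4,-20.2,0,0.0918],[3.4,-20.2,0,0.0918],[3.4,-20.2,0,0.0918],[3.4,-20.2,0,0.0918],[3.4,-20.2,0,0.0918],[0,0,0,0],[0,0,0,0]],
], grip=0)

```text
time_s: 28.35
ee_pos: [0.5354, -0.1788, 0.1882]
eef_rot: [-1.652, 1.57, 2.318]
force: [-0.5, 1.4, -0.9]
grip_width: 0.0469
```

```bash
python3 rd.py 4; python3 knobs.py
```

```text
t 28.5 q [-0.386  0.346  1.501  0.     1.295  0.353] p [ 535.5 -178.2  188.5] yaw_y -0.7394 x [-0.  0. -1.] F [ 0.7  -0.34 -0.97] M [ 0.001 -0.051  0.008] w 0.0473
F [-0.01  0.32 -0.45] M [-0.016 -0.042 -0.003] tau6 [-0.375 -0.09   0.01   0.038]
t 28.5 q [-0.386  0.346  1.501  0.     1.295  0.353] p [ 535.5 -178.2  188.5] yaw_y -0.7394 x [-0.  0. -1.] F [ 0.7  -0.34 -0.97] M [ 0.001 -0.051  0.008] w 0.0473
[286.  28.] 2506 0.1578 mean [617.6 -62.1] rect [617.3 -62.3] [26.8 25.9] yaw 0.692
[420. 142.] 1917 0.1576 mean [ 635.8 -160.3] rect [ 635.6 -160.4] [26.2 26.6] yaw -0.289
[192. 174.] 1840 0.159 mean [519.8 -80.4] rect [519.7 -80.6] [25.9 27.4] yaw 0.695
[320. 265.] 1420 0.1576 mean [ 537.3 -177.8] rect [ 537.5 -177.9] [27.4 25.3] yaw -0.741
```

Request:
send_rows([
  [[0,-0.4,-20,0],[0,0,-20,0],[0,0,-18,0],[0,0,0,0],[0,0,0,0]],
])

```text
time_s: 29.05
ee_pos: [0.5357, -0.1791, 0.131]
eef_rot: [2.071, 1.571, -0.239]
force: [-0.1, 0.3, 0.2]
grip_width: 0.047
```

Request:
send_rows([
  [[0,0,0,0],[0,0,0,0],[0,0,0,0],[0,0,0,0],[0,0,0,0]],
], grip=1, newtons=40)

```text
time_s: 29.55
ee_pos: [0.5356, -0.1794, 0.131]
eef_rot: [2.164, 1.57, -0.146]
force: [-2.2, 1.3, 5.0]
grip_width: 0.0257
```

```bash
python3 rd.py 3
```

```text
t 29.65 q [-0.388  0.403  1.563  0.     1.175  0.351] p [ 535.6 -179.4  131. ] yaw_y -0.7388 x [ 0.001 -0.    -1.   ] F [-1.6   2.17  5.74] M [0.307 0.287 0.013] w 0.0257
F [-1.7   1.62  5.52] M [ 0.268  0.327 -0.001] tau6 [0.007 0.006 0.005]
```

Well centred. I'll turn 0.6 rad first and then feel the torque.

Request:
send_rows([
  [[-0.2,0.2,0,-0.1],[0,0,0,-0.1],[0,0,0,-0.1],[0,0,0,-0.1],[0,0,0,-0.1],[0,0,0,-0.1],[0,0,0,0],[0,0,0,0],[0,0,0,0]],
])

```text
time_s: 30.55
ee_pos: [0.5352, -0.1787, 0.131]
eef_rot: [-1.564, 1.57, 1.81]
force: [-4.7, 5.5, 8.1]
grip_width: 0.0254
```

```bash
python3 rd.py 4
```

```text
t 30.7 q [-3.870e-01  4.020e-01  1.564e+00  1.000e-03  1.176e+00  9.510e-01] p [ 535.2 -178.7  131. ] yaw_y -1.3383 x [-0.     0.001 -1.   ] F [-5.11  5.95  8.16] M [1.024 0.851 0.217] w 0.0258
F [-4.68  5.53  8.26] M [1.015 0.813 0.247] tau6 [0.251 0.244 0.243 0.243]
```

Request:
send_rows([
  [[-0.5,0.6,0,-0.1],[0,0,0,0],[0,0,0,0],[0,0,0,0],[0,0,0,0]],
])

```text
time_s: 31.2
ee_pos: [0.5351, -0.1785, 0.1311]
eef_rot: [2.886, 1.57, -0.121]
force: [-0.5, 2.1, 5.2]
grip_width: 0.0258
```

```bash
python3 rd.py 4
```

```text
t 31.35 q [-0.387  0.401  1.566  0.     1.174  1.05 ] p [ 535.1 -178.5  131.1] yaw_y -1.437 x [ 0.001 -0.    -1.   ] F [-0.24  2.78  6.23] M [0.469 0.147 0.28 ] w 0.0264
F [-0.55  2.52  5.83] M [0.478 0.174 0.268] tau6 [0.249 0.249 0.248 0.248]
```

Request:
send_rows([
  [[0,0.2,0,-0.07],[0,0,0,0],[0,0,0,0],[0,0,0,0],[0,0,0,0]],
])

```text
time_s: 31.85
ee_pos: [0.5351, -0.1784, 0.1311]
eef_rot: [2.82, 1.57, -0.258]
force: [-1.2, 1.8, 5.0]
grip_width: 0.0254
```

```bash
python3 rd.py 4
```

```text
t 32.0 q [-0.387  0.401  1.566  0.     1.174  1.12 ] p [ 535.1 -178.4  131.1] yaw_y -1.5071 x [ 0.001 -0.    -1.   ] F [-0.21  1.56  6.6 ] M [0.442 0.157 0.272] w 0.0257
F [-0.44  1.81  6.17] M [0.409 0.158 0.269] tau6 [0.267 0.267 0.267 0.267]
```

Request:
send_rows([
  [[0,0,0,0],[0,0,0,0],[0,0,0,0],[0,0,30,0],[0,0,28,0],[13.7,19.7,0,0.103],[13.7,19.7,0,0.103],[13.7,19.7,0,0.103],[13.7,19.7,0,0.103],[13.7,19.7,0,0.103],[13.7,19.6,0,0.103],[0,0,0,0]],
], grip=0)

```text
time_s: 33.2
ee_pos: [0.6177, -0.0583, 0.1878]
eef_rot: [-1.246, 1.57, 2.581]
force: [-0.8, -0.0, 0.5]
grip_width: 0.0473
```

```bash
python3 rd.py 5
```

```text
t 33.4 q [-0.158  0.469  1.329 -0.     1.344  0.735] p [616.5 -61.2 188.3] yaw_y -0.8931 x [-0. -0. -1.] F [-0.54 -0.93 -0.53] M [ 0.041 -0.04   0.01 ] w 0.0469
F [-0.38 -0.52 -0.06] M [-0.032 -0.016 -0.003] tau6 [-1.153 -0.574 -0.207 -0.056 -0.002]
```

Request:
send_rows([
  [[0.6,0.5,-20,0],[0,0,-20,0],[0,0,-18,0],[0,0,0,0],[0,0,0,0]],
])

```text
time_s: 33.9
ee_pos: [0.6175, -0.0605, 0.1311]
eef_rot: [2.205, 1.571, -0.258]
force: [-0.0, -0.3, 1.0]
grip_width: 0.0468
```

Request:
send_rows([
  [[0,0,0,0],[0,0,0,0],[0,0,0,0],[0,0,0,0],[0,0,0,0]],
], grip=1, newtons=40)

```text
time_s: 34.4
ee_pos: [0.618, -0.0602, 0.1311]
eef_rot: [2.079, 1.569, -0.383]
force: [1.9, -3.0, 4.4]
grip_width: 0.0257
```

```bash
python3 rd.py 3
```

```text
t 34.5 q [-0.156  0.521  1.389 -0.     1.23   0.735] p [618.  -60.1 131.1] yaw_y -0.8909 x [ 0.001 -0.001 -1.   ] F [ 2.42 -2.55  5.91] M [-0.597 -0.289 -0.025] w 0.026
F [ 1.78 -2.86  4.99] M [-0.574 -0.262 -0.026] tau6 [-0.001 -0.001 -0.001]
```

Request:
send_rows([
  [[0.2,-0.4,0,-0.1],[0,0,0,-0.1],[0,0,0,-0.1],[0,0,0,-0.1],[0,0,0,-0.1],[0,0,0,-0.1],[0,0,0,0],[0,0,0,0],[0,0,0,0]],
])

```text
time_s: 35.4
ee_pos: [0.6179, -0.0598, 0.1311]
eef_rot: [-2.556, 1.57, 0.666]
force: [-2.9, 1.0, 7.6]
grip_width: 0.0258
```

```bash
python3 rd.py 4
```

```text
t 35.55 q [-0.156  0.521  1.389  0.     1.231  1.334] p [617.8 -59.8 131.1] yaw_y -1.4902 x [ 0.  0. -1.] F [-1.84  1.09  7.82] M [0.145 0.288 0.265] w 0.026
F [-2.1   0.98  7.69] M [0.15  0.313 0.233] tau6 [0.246 0.239 0.237 0.237]
```

Request:
send_rows([
  [[-0.2,0.1,0,-0.08],[0,0,0,-0.08],[0,0,0,0],[0,0,0,0],[0,0,0,0],[0,0,0,0]],
])

```text
time_s: 36.15
ee_pos: [0.6178, -0.0597, 0.1311]
eef_rot: [-2.684, 1.57, 0.378]
force: [0.2, 0.9, 7.0]
grip_width: 0.0255
```

```bash
python3 rd.py 4
```

```text
t 36.3 q [-1.560e-01  5.210e-01  1.389e+00  1.000e-03  1.231e+00  1.494e+00] p [617.8 -59.7 131.1] yaw_y -1.6502 x [ 0.001  0.    -1.   ] F [0.35 0.53 6.66] M [0.212 0.041 0.231] w 0.0256
F [-0.14  1.05  6.86] M [0.158 0.056 0.264] tau6 [0.262 0.261 0.261 0.261]
```

Request:
send_rows([
  [[0,0,0,0],[0,0,0,0],[0,0,0,0],[0,0,30,0],[0,0,28,0]],
], grip=0)

```text
time_s: 36.8
ee_pos: [0.6171, -0.06, 0.1885]
eef_rot: [-0.133, 1.569, 2.928]
force: [-0.1, 0.5, 0.4]
grip_width: 0.047
```

Request:
send_rows([
  [[1.8,-10,0,0.1354],[1.8,-10,0,0.1354],[1.8,-10,0,0.1354],[1.8,-10,0,0.1354],[1.8,-10,0,0.1354],[1.8,-10,0,0.1354],[1.8,-10,0,0.1354],[1.8,-10,0,0.1354],[1.8,-10,0,0.1354],[1.8,-10,0,0.1354],[0,0,0,0],[0,0,0,0]],
])

```text
time_s: 38.0
ee_pos: [0.6354, -0.1599, 0.1881]
eef_rot: [-1.783, 1.57, 2.628]
force: [-0.3, 0.0, 0.6]
grip_width: 0.047
```

```bash
python3 rd.py 4; python3 knobs.py
```

```text
t 38.15 q [-0.302  0.551  1.207  0.     1.384 -0.003] p [ 635.5 -159.6  188.4] yaw_y -0.2989 x [-0.  0. -1.] F [-0.28 -0.12  0.91] M [-0.035 -0.042 -0.   ] w 0.0473
F [-0.07 -0.34  0.32] M [-0.019 -0.078  0.017] tau6 [-0.486 -0.105  0.027  0.062]
t 38.15 q [-0.302  0.551  1.207  0.     1.384 -0.003] p [ 635.5 -159.6  188.4] yaw_y -0.2989 x [-0.  0. -1.] F [-0.28 -0.12  0.91] M [-0.035 -0.042 -0.   ] w 0.0473
[244. 127.] 1992 0.1578 mean [618.9 -61.2] rect [619.  -61.4] [26.3 26.4] yaw 0.358
[108. 204.] 1946 0.1588 mean [521.2 -79.1] rect [521.7 -79.5] [29.2 28.7] yaw 0.707
[320. 266.] 1416 0.1575 mean [ 636.9 -159.3] rect [ 636.9 -159.3] [27.2 25.2] yaw -0.294
[196. 320.] 759 0.1571 mean [ 541.3 -172.3] rect [ 541.5 -169.4] [19.5 34.2] yaw 0.567
```

Request:
send_rows([
  [[0.1,-0.2,-20,0],[0,0,-20,0],[0,0,-18,0],[0,0,0,0],[0,0,0,0]],
])

```text
time_s: 38.7
ee_pos: [0.6359, -0.1602, 0.1311]
eef_rot: [1.598, 1.571, -0.27]
force: [0.0, 0.2, 1.0]
grip_width: 0.0468
```

Request:
send_rows([
  [[0,0,0,0],[0,0,0,0],[0,0,0,0],[0,0,0,0],[0,0,0,0]],
], grip=1, newtons=40)

```text
time_s: 39.2
ee_pos: [0.6365, -0.1607, 0.1312]
eef_rot: [1.565, 1.568, -0.302]
force: [4.5, -1.1, -0.2]
grip_width: 0.026
```

```bash
python3 rd.py 3
```

```text
t 39.3 q [-0.303  0.598  1.27   0.     1.271 -0.006] p [ 636.6 -160.6  131.2] yaw_y -0.297 x [ 0.003 -0.001 -1.   ] F [ 5.24 -1.34  0.59] M [-0.299 -1.017 -0.02 ] w 0.0257
F [ 5.44 -1.29  0.16] M [-0.299 -1.003  0.037] tau6 [-0.002 -0.002 -0.002]
```

Request:
send_rows([
  [[0.6,-0.2,0,-0.1],[0,0,0,-0.1],[0,0,0,-0.1],[0,0,0,-0.1],[0,0,0,-0.1],[0,0,0,-0.1],[0,0,0,0],[0,0,0,0],[0,0,0,0]],
])

```text
time_s: 40.2
ee_pos: [0.6363, -0.1604, 0.1312]
eef_rot: [2.461, 1.571, -0.003]
force: [-4.4, 2.2, 6.5]
grip_width: 0.0258
```

```bash
python3 rd.py 4
```

```text
t 40.35 q [-0.303  0.599  1.268  0.     1.274  0.59 ] p [ 636.3 -160.5  131.2] yaw_y -0.8934 x [ 0.  0. -1.] F [-3.27  1.47  5.83] M [0.329 0.772 0.178] w 0.0259
F [-3.98  1.83  5.72] M [0.348 0.757 0.209] tau6 [0.238 0.228 0.226 0.225]
```

Request:
send_rows([
  [[-0.4,0.2,0,-0.09],[0,0,0,-0.09],[0,0,0,0],[0,0,0,0],[0,0,0,0],[0,0,0,0]],
])

```text
time_s: 40.95
ee_pos: [0.6362, -0.1603, 0.1313]
eef_rot: [2.421, 1.57, -0.222]
force: [-2.1, 0.7, 5.9]
grip_width: 0.0256
```

```bash
python3 rd.py 4
```

```text
t 41.1 q [-0.303  0.598  1.27   0.     1.273  0.77 ] p [ 636.2 -160.3  131.3] yaw_y -1.0723 x [ 0.001 -0.    -1.   ] F [-0.93  1.35  5.5 ] M [0.214 0.315 0.284] w 0.0259
F [-1.39  0.92  5.7 ] M [0.243 0.319 0.265] tau6 [0.255 0.255 0.255 0.255]
```

Request:
send_rows([
  [[-0.1,0.1,0,-0.06],[0,0,0,0],[0,0,0,0],[0,0,0,0],[0,0,0,0]],
])

```text
time_s: 41.6
ee_pos: [0.6361, -0.1603, 0.1313]
eef_rot: [2.423, 1.569, -0.28]
force: [-1.7, 1.0, 5.4]
grip_width: 0.0256
```

```bash
python3 rd.py 3
```

```text
t 41.7 q [-0.303  0.598  1.27   0.     1.273  0.83 ] p [ 636.2 -160.3  131.3] yaw_y -1.1323 x [ 0.001 -0.    -1.   ] F [-0.61  0.9   5.36] M [0.207 0.198 0.265] w 0.0255
F [-0.9   0.83  5.02] M [0.199 0.2   0.278] tau6 [0.273 0.273 0.273]
```

Request:
send_rows([
  [[0,0,0,0],[0,0,0,0],[0,0,0,0],[0,0,30,0],[0,0,28,0],[-19.8,13.7,0,0.043],[-19.8,13.7,0,0.043],[-19.8,13.7,0,0.043],[-19.8,13.7,0,0.043],[-19.8,13.7,0,0.043],[-19.6,13.8,0,0.043],[0,0,0,0]],
], grip=0)

```text
time_s: 42.9
ee_pos: [0.5158, -0.0768, 0.1887]
eef_rot: [-1.531, 1.571, 2.306]
force: [-0.0, -1.1, 0.3]
grip_width: 0.0474
```

```bash
python3 rd.py 5; python3 knobs.py
```

```text
t 43.1 q [-0.22   0.256  1.618 -0.     1.268  0.659] p [517.7 -78.3 188.4] yaw_y -0.8794 x [ 0. -0. -1.] F [-0.33  0.27  0.02] M [-0.031  0.007  0.009] w 0.0469
F [-0.18 -0.21  0.12] M [-0.007 -0.007 -0.007] tau6 [-0.409 -0.216 -0.089 -0.034 -0.013]
t 43.1 q [-0.22   0.256  1.618 -0.     1.268  0.659] p [517.7 -78.3 188.4] yaw_y -0.8794 x [ 0. -0. -1.] F [-0.33  0.27  0.02] M [-0.031  0.007  0.009] w 0.0469
[401. 129.] 1984 0.1577 mean [617.8 -60.3] rect [617.6 -60.4] [26.2 26.3] yaw 0.364
[533. 209.] 1837 0.1574 mean [ 635.7 -158.6] rect [ 635.4 -158.5] [26.6 28.9] yaw -0.662
[319. 266.] 1436 0.1588 mean [519.4 -77.7] rect [519.2 -77.6] [27.7 25. ] yaw 0.712
[443. 321.] 658 0.1569 mean [ 543.  -172.1] rect [ 544.1 -171.6] [14.9 29.2] yaw -0.195
```

Request:
send_rows([
  [[0,0.2,-20,0.01],[0,0,-20,0],[0,0,-18,0],[0,0,0,0],[0,0,0,0]],
])

```text
time_s: 43.65
ee_pos: [0.5175, -0.078, 0.1307]
eef_rot: [-0.988, 1.571, 2.856]
force: [-0.3, 0.6, 0.7]
grip_width: 0.0471
```

Request:
send_rows([
  [[0,0,0,0],[0,0,0,0],[0,0,0,0],[0,0,0,0],[0,0,0,0]],
], grip=1, newtons=40)

```text
time_s: 44.15
ee_pos: [0.5179, -0.0784, 0.1311]
eef_rot: [1.942, 1.568, -0.498]
force: [3.8, -5.1, -0.6]
grip_width: 0.0254
```

```bash
python3 rd.py 3
```

```text
t 44.25 q [-2.200e-01  3.150e-01  1.683e+00 -1.000e-03  1.141e+00  6.500e-01] p [517.9 -78.4 131.1] yaw_y -0.869 x [ 0.002 -0.001 -1.   ] F [ 3.24 -3.77 -0.71] M [-0.789 -0.686  0.022] w 0.0258
F [ 3.49 -4.51 -0.57] M [-0.767 -0.651  0.011] tau6 [-0.001 -0.001 -0.001]
```

Request:
send_rows([
  [[0.4,-0.5,0,-0.1],[0,0,0,-0.1],[0,0,0,-0.1],[0,0,0,-0.1],[0,0,0,-0.1],[0,0,0,-0.1],[0,0,0,0],[0,0,0,0],[0,0,0,0]],
])

```text
time_s: 45.15
ee_pos: [0.5179, -0.0782, 0.1311]
eef_rot: [2.919, 1.57, -0.116]
force: [-1.6, 0.6, 5.7]
grip_width: 0.0255
```

```bash
python3 rd.py 4
```

```text
t 45.3 q [-0.22   0.316  1.682  0.     1.143  1.245] p [517.8 -78.2 131.1] yaw_y -1.4651 x [ 0.001 -0.    -1.   ] F [-1.33  1.1   6.15] M [0.315 0.25  0.268] w 0.026
F [-1.66  1.29  5.68] M [0.317 0.284 0.253] tau6 [0.243 0.233 0.231 0.231]
```

Request:
send_rows([
  [[-0.2,0.1,0,-0.09],[0,0,0,-0.09],[0,0,0,0],[0,0,0,0],[0,0,0,0],[0,0,0,0]],
])

```text
time_s: 45.9
ee_pos: [0.5178, -0.0781, 0.1311]
eef_rot: [3.12, 1.569, -0.096]
force: [-0.8, 1.1, 5.6]
grip_width: 0.0257
```

```bash
python3 rd.py 4
```

```text
t 46.05 q [-0.22   0.316  1.682  0.     1.142  1.425] p [517.8 -78.1 131.1] yaw_y -1.6452 x [ 0.001 -0.    -1.   ] F [-0.16  0.49  5.11] M [ 0.315 -0.005  0.293] w 0.0258
F [-0.12  1.14  5.  ] M [0.291 0.015 0.264] tau6 [0.261 0.261 0.261 0.261]
```

Request:
send_rows([
  [[0,0,0,0],[0,0,0,0],[0,0,0,0],[0,0,30,0],[0,0,40,0],[0,0,40,0],[0,0,20,0],[0,0,0,0],[0,0,0,0],[0,0,0,0],[0,0,0,0]],
], grip=0)

```text
time_s: 47.15
ee_pos: [0.5171, -0.0781, 0.2592]
eef_rot: [-0.142, 1.569, 2.922]
force: [0.2, -0.3, 0.3]
grip_width: 0.047
```

```bash
python3 rd.py 3; python3 - <<'E'
from knobs import *
knobs('pics/z_wrist.png')
p,d=ctrl.camera('scene'); cv2.imwrite('pics/z_scene.png',p[:,:,::-1])
a=cv2.imread('pics/a_scene.png')
df=cv2.absdiff(a,p[:,:,::-1]).max(2)
for n,(x0,y0,x1,y1) in dict(bottle=(196,148,228,195),block=(280,285,345,332),mallet=(435,265,495,360)).items(): print(n,df[y0:y1,x0:x1].mean().round(2))
E
```

```text
t 47.25 q [-0.22   0.203  1.516  0.     1.424  1.429] p [517.2 -78.1 259.7] yaw_y -1.6487 x [-0.001  0.    -1.   ] F [0.08 0.59 0.84] M [ 0.04   0.016 -0.024] w 0.0469
F [-0.12  0.32  0.52] M [ 0.054  0.013 -0.01 ] tau6 [-0.005 -0.004 -0.003]
t 47.25 q [-0.22   0.203  1.516  0.     1.424  1.429] p [517.2 -78.1 259.7] yaw_y -1.6487 x [-0.001  0.    -1.   ] F [0.08 0.59 0.84] M [ 0.04   0.016 -0.024] w 0.0469
[411.  84.] 1223 0.1574 mean [ 636.2 -160. ] rect [ 635.9 -159.8] [25.9 26.5] yaw -0.681
[286. 120.] 1091 0.1579 mean [617.8 -60.9] rect [617.8 -60.9] [25.5 25.7] yaw 0.36
[432. 208.] 941 0.1576 mean [ 537.5 -178.1] rect [ 537.5 -178.1] [27.3 26.2] yaw 0.511
[318. 238.] 866 0.1589 mean [519.7 -79. ] rect [519.5 -78.8] [27.1 26.2] yaw 0.368
bottle 43.66
block 41.88
mallet 13.15
```

View pics/z_scene.png

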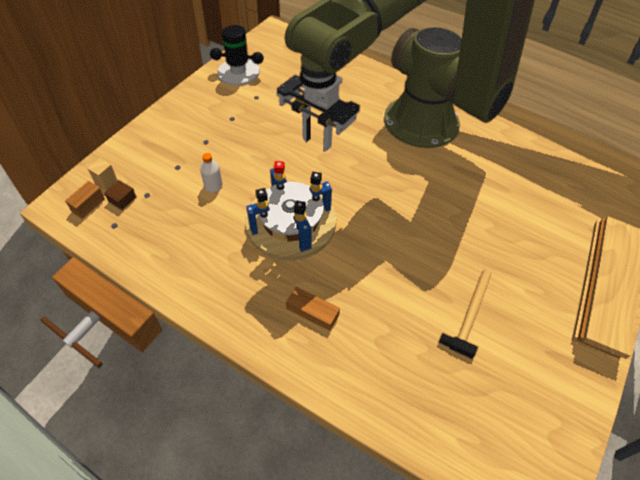

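The bottle (210,172), block (313,308) and mallet (470,315) are at the same pixels as at the start, so the pixel differences there are only shadow. The gripper hangs clear of the press.

```bash
python3 -c "
from station import ctrl
print(ctrl.hand_in()); print(ctrl.get_obs()['time_s'])"
```

```text
the job is handed in; nothing more can be done
None
the job is handed in; nothing more can be done
```

All four knobs are tightened and the job is handed in at about 47 s of the 72 s. I got no verdict back.

I turned them in the order red, the opposite black, then knob1 and knob3, in two rounds. Pressures are worked out from the settled torque of the last joint, taking 0.151 N m as the reading with the foot still in the air:

| Knob | Snug round | Tight round |
|---|---|---|
| knob0 (red) | 0.199 N m, about 12 N | 0.267 N m, about 29 N |
| knob2 (opposite) | 0.197 N m, about 11.5 N | 0.261 N m, about 27.5 N |
| knob1 | 0.192 N m, about 10 N | 0.273 N m, about 30 N |
| knob3 | 0.195 N m, about 11 N (one regrip, the joint was running out of range) | 0.261 N m, about 27.5 N |

**Last checks:** the gripper was open 47 mm and about 130 mm above where it grips, with the measured force back to about zero. The bottle, block and mallet were at the same pixels as at the start. An automatic image comparison did flag differences around them, which I put down to the arm's moved shadow.

**Not checked:**
- **Pressures after neighbours were tightened:** I did not feel each knob again. Between the rounds I saw shifts of about 1 to 4 N, so I expect all four to stay within 15 to 43 N.
- **Plate tilt:** I did not measure it and only infer it is level from the nearly equal torques.

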